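# Find the canister that has lost its pressure

### The arm

A 6-joint arm with a two-finger parallel gripper is mounted at the origin on a cart in front of the work surface, level with it; the furniture and walls round the work are solid. World frame = base frame: x ahead of the robot, y to its left, z up, the work surface at z = 0. Lengths are in mm, angles in rad, forces in N, time in s.
With the tool pointing down it reaches from about 275 to 1000 mm from the base axis. Payload 8.4 kg.
Tool frame: the origin (TCP) lies at the very end of the fingers, on their centre line; the grasp point (between the pads) lies 19 mm behind it; z points along the fingers, y is the direction in which the jaws open and shut (so a half turn about z gives the same grasp; the last joint's range is limited). The gripper opens to 85 mm and grips with 20 to 120 N. Pads are 22 mm wide; open, the fingers measure 114 mm over their backs; the gripper's body (76 mm by 85 mm) begins 54 mm behind the grasp point. The pads swing forward as they close: fully open they stand 13 mm farther back than shut.
Start: joints at [1.131, 0.353, 1.633, -0, 1.155, -0.002], TCP at [264.966, 566.057, 231.281] pointing down, gripper open.
Joint ranges: [-2.63, 2.63], [-0.92, 2.1], [0.06, 2.66], [-1.3, 4.44], [0, 2.69], [-3.02, 3.02]. Speed limits (rad/s): [2.22, 2.22, 2.79, 3.14, 3.14, 3.14].

### API

Orientations are given as [roll, pitch, yaw] about the fixed x, y, z axes, in that order (R = Rz(yaw) Ry(pitch) Rx(roll)).
In Python, from rig import r gives the robot as it stands.
- The arm moves only by the tool jog_arm, never from a script. Its argument "increments" is text: rows parted by semicolons, each of 7 numbers parted by spaces: the shift along the tool's x, y, z in cm, then the turn, a rotation vector about the tool's x, y, z in rad, then the opening, from -1 (shut) to 1 (fully open). A call has exactly 8 rows; each row shifts and turns the commanded pose from where the row before left it, along the tool's axes as they then stand; what a row does not reach is not made up. A row lasts 1/10 s, in which the tool goes at most 50 mm and 8.59 degrees, less where a joint would pass 70% of its speed; a pose out of reach is approached as far as the arm can. A call with a gripper value outside its range is refused whole. The fingers move at their own pace and stop on an object; "squeeze" is the grip in N (left out, the last holds). Time passes only in rows, so rows that do not move let the fingers close, or fill a call up. It gives the time, the measured TCP pose, the force and the opening at its end, in the units of the state.
- r.sense(): the state, without advancing time (a new reading comes with each control period).
- r.grab_frame(name): name is "side" or "top" or "wrist"; returns the picture (480x640x3 uint8, red, green, blue); there is no depth.
- r.camera_info(name): a dict with "K" (3x3 intrinsics, pixels), "rvec" (rotation vector, rad) and "tvec" (3), from world to camera coordinates, as OpenCV has them. Camera axes: x right, y down, z forward; pixel columns grow to the right and rows downward; lengths in mm; the calibration is good to about 2 mm. A picture is of the moment at which its call begins: read the wrist's pose just before it. camera_info takes no time and is no camera call; for the wrist camera it gives the pose at the moment of the call.
- r.sign_off(): hands the job in, once; it reports no verdict.
The state is a dict: "clock": time; "qpos": joint angles; "qvel": joint speeds; "joint_efforts": joint torques, N m; "eef_pos": TCP position; "tcp_rot": TCP orientation; "contact_force": force on the tool from outside, world axes, zero at the start; "wrist_torque": the same for the moment, N m; "opening": opening from 0.0 (shut) to 1.0 (fully open).
Only numpy, scipy, OpenCV 4.12 (cv2) and the standard library are available. Lean on these libraries where they do the work, as an engineer would, in place of code of your own. Each camera call takes 0.05 s, during which the arm holds its last target.

### The job

One of the three gas canisters on the range has lost its pressure: press the gauge fully down onto their valve stems, one canister after another, holding it down a moment to read, until you have seen a low reading on the gauge's rod (about 7 mm out instead of 20). Then stand the gauge back upright in its wooden holder and set that low canister upright in the middle of the cork trivet. Tip no canister, leave the full ones standing about where they are, and everything else in its place.

Things in the scene. Friction and masses are not known exactly. Their poses are not given: they have to be found in the camera images.
- gauge: sprung pressure gauge, 110 mm tall, 0.12 kg, loose, upright in the wooden holder at the start. Origin: centre of its open lower end, z up along its axis. Ribbed round metal grip, 24 mm in diameter, from 74 to 110 mm; a rod comes out of its top. Grip it 15 to 20 mm below the top of the ribbed grip, so that the rod has 30 mm free to rise.
- gauge_mouth (a point): centre of the gauge's lower rim (the gauge's origin): brass bell mouth, 30 mm outside, 23 mm inside, narrowing within 12 mm to a bore 15 mm wide that goes over a stem; brass outside 22 mm wide up to 46 mm. Pressed fully home, the rim rests on the canister's flat top
- rod_top (a point): top of the rod's steel cap: 116 mm above the gauge's lower rim (6 mm above the grip) at rest; the rod below the cap is white with dark rings every 5 mm
- gauge_rod (a joint): how far the rod is pushed out (m), 0 at rest, at most 0.026; spring 0.35 N/mm. The stem meets it once the mouth is 4 mm over the stem's tip. Fully home (28 mm over the stem) a full canister gives about 0.020, the low one about 0.007; a gauge pressed only partly down reads low on any. The rod springs back when lifted. Spring and gas need under 9 N; any more presses rim on canister
- holder: fixed wooden holder for the gauge: a round foot of 80 mm with an upright cup, 52 mm tall, bore 34 mm wide flaring to about 47 mm at the mouth; its floor is 8 mm above the range top. Origin: centre of its underside
- trivet: fixed round cork trivet, 100 mm in diameter, 10 mm thick. Origin: centre of its underside
- canister_a: small upright steel canister: body 62 mm in diameter, 46 mm tall, then sloping to a neck 38 mm in diameter from 60 mm up to its flat top at 100 mm; a brass valve stem 10 mm thick stands 28 mm out of the middle of the flat top. 0.5 to 0.8 kg, loose. Origin: centre of its underside, z up. The three look exactly alike; one has low pressure, two are full, only the gauge tells which.
- canister_a_seat (a point): centre of the flat top of canister_a, at the foot of its stem, 100 mm above its underside. Gas pushes the stem up with a nearly constant hidden force (pushing it down takes about 7 N if full, 2.6 N if low); pushed harder, it sinks into the neck
- canister_b: another canister, exactly like canister_a in looks and size, its pressure also unknown
- canister_b_seat (a point): the same point of canister_b
- canister_c: another canister, exactly like canister_a in looks and size, its pressure also unknown
- canister_c_seat (a point): the same point of canister_c
- salt_shaker: glass salt shaker with metal-coloured top, 44 mm wide, 90 mm tall, in front, left of the trivet; bystander. Origin: centre of its underside
- cocoa_tin: printed tin can, 58 mm wide, 72 mm tall; bystander. Origin: centre of its underside
- fork: table fork lying flat, 196 mm long; bystander. Origin: centre of its underside
- honey_jar: honey jar with dark lid, 65 mm wide, 86 mm tall, behind the canisters; bystander. Origin: centre of its underside
- vinegar_bottle: square glass bottle with cork, 66 mm wide, 136 mm tall, behind the canisters; bystander. Origin: centre of its underside
- pepper_mill: wooden pepper mill, 58 mm wide, 170 mm tall, behind the canisters; bystander. Origin: centre of its underside
- canister_a_stem (a joint): how far the stem of canister_a is sunk into the neck (m): 0 standing 28 mm out, at most 0.028. After the gauge was pressed home and lifted, the low canister's stem stays about 0.016 down, a full one's comes back up to 0
- canister_b_stem (a joint): the same for canister_b
- canister_c_stem (a joint): the same for canister_c
There are look-alikes about, which are no part of the job. Leave any blue or turquoise look-alike of the holder alone.

How it is judged:
By the outcome, as a careful person would: the job done as asked, in the order asked, and still so for the second after the job is handed in, with the robot touching nothing.
It also fails if it takes over 72 s, if anything falls off the work surface, if the arm or the gripper's body presses on something with over 40 N, if the wrist force passes 120 N, or if a joint passes its speed limit or range.

## Working session

There is one attempt and no reset: what is moved stays moved. The work goes in short steps, Python scripts to look and compute and a tool call to move; the robot and the scene stay as the last step left them, time stands still between calls to the robot, and variables do not carry over. Pictures are saved under pics/ and viewed, and the job is handed in when it is done.

Besides the shell and the picture viewer there is one more tool, called after "Emit:" as name(argument=value, ...), one argument or row to a line, values as JSON. jog_arm: Moves the arm, as the interface text tells. Its arguments: {"type":"object","properties":{"increments":{"type":"string"},"squeeze":{"type":"number"}},"required":["increments"]}

```bash
ls; mkdir -p pics; python3 - <<'E'
from rig import r
import cv2
for n in ("side","top","wrist"):
    print(n,r.camera_info(n))
    f=r.grab_frame(n); cv2.imwrite(f"pics/{n}0.png",f[:,:,::-1])
print(r.sense())
E
```

```text
pics
side {'K': array([[583.13373616,   0.        , 316.44370015],
       [  0.        , 583.13373616, 243.20495069],
       [  0.        ,   0.        ,   1.        ]]), 'rvec': array([ 2.08263344, -0.60824323,  0.29603847]), 'tvec': array([-662.88122022,   82.4692091 , 1426.40944335])}
top {'K': array([[573.73441341,   0.        , 319.06046995],
       [  0.        , 573.73441341, 244.07892729],
       [  0.        ,   0.        ,   1.        ]]), 'rvec': array([ 2.18556439, -2.22132786,  0.04967675]), 'tvec': array([-342.61845031,  570.84037102, 1381.03883784])}
wrist {'K': array([[428.05654975,   0.        , 318.82556885],
       [  0.        , 428.05654975, 242.15352622],
       [  0.        ,   0.        ,   1.        ]]), 'rvec': array([-2.41386144, -1.53463581, -0.24588033]), 'tvec': array([-624.25563807,  -40.5031015 ,  380.94156582])}
{'clock': 0.15, 'qpos': array([ 1.13061391e+00,  3.53534735e-01,  1.63394101e+00,  7.87168445e-06,
        1.15518234e+00, -2.37961750e-03]), 'qvel': array([-2.04488600e-04, -2.00428887e-03, -2.13270089e-03, -5.00834468e-04,
       -3.08147504e-04,  4.92925312e-05]), 'joint_efforts': array([-4.86180124e-04, -6.05636787e+01, -3.42340314e+01,  3.04666935e-05,
        6.33329182e-03,  4.69726376e-05]), 'eef_pos': array([264.80710607, 565.74516106, 230.71514187]), 'tcp_rot': array([-3.14052724e+00, -9.73347552e-06,  2.70378667e+00]), 'contact_force': array([0.42493851, 0.45998933, 0.32994318]), 'wrist_torque': array([-0.05589309, -0.02176879, -0.01835544]), 'opening': 0.9974446670229493}
```

View pics/side0.png

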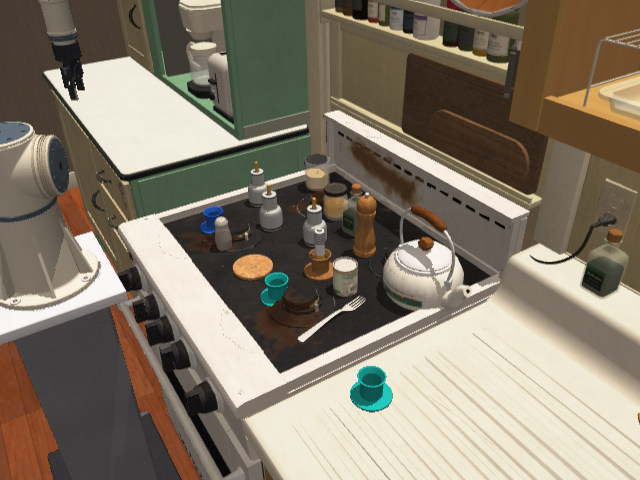

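View pics/top0.png

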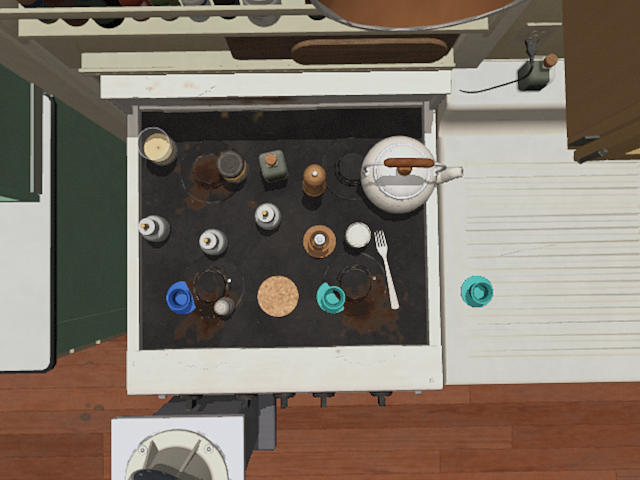

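View pics/wrist0.png

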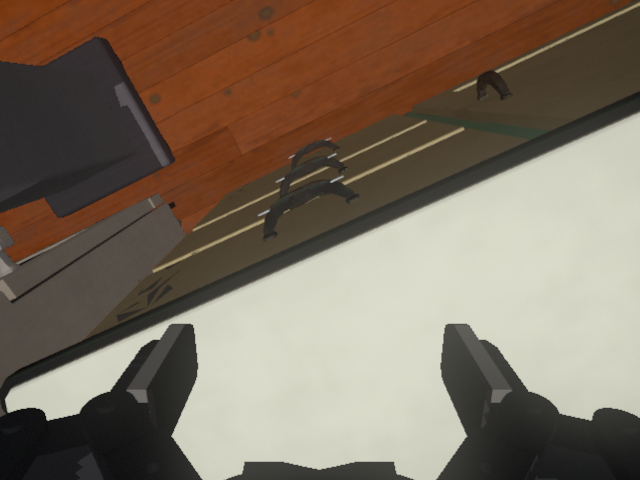

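```bash
cat > h.py <<'E'
import numpy as np, cv2
from rig import r
from scipy.spatial.transform import Rotation as Ro
def cam(n):
    c=r.camera_info(n); R=cv2.Rodrigues(c["rvec"])[0]; return c["K"],R,c["tvec"]
def ray(c,px,z):
    K,R,t=c; d=R.T@np.linalg.inv(K)@np.array([px[0],px[1],1.]); o=-R.T@t
    return o+d*(z-o[2])/d[2]
def proj(c,p):
    K,R,t=c; q=K@(R@np.asarray(p,float)+t); return q[:2]/q[2]
def tri(c1,p1,c2,p2):
    P=[c[0]@np.c_[c[1],c[2]] for c in (c1,c2)]
    X=cv2.triangulatePoints(P[0],P[1],np.array(p1,float).reshape(2,1),np.array(p2,float).reshape(2,1)).ravel(); return X[:3]/X[3]
def rot(): return Ro.from_euler('xyz',r.sense()['tcp_rot']).as_matrix()
E
python3 - <<'E'
import cv2
im=cv2.imread('pics/top0.png')[190:330,130:410]; cv2.imwrite('pics/top0z.png',cv2.resize(im,None,fx=2.85,fy=2.85,interpolation=cv2.INTER_CUBIC))
im=cv2.imread('pics/side0.png')[150:320,190:390]; cv2.imwrite('pics/side0z.png',cv2.resize(im,None,fx=3.5,fy=3.5,interpolation=cv2.INTER_CUBIC))
E
```

```text
(no output)
```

View pics/top0z.png

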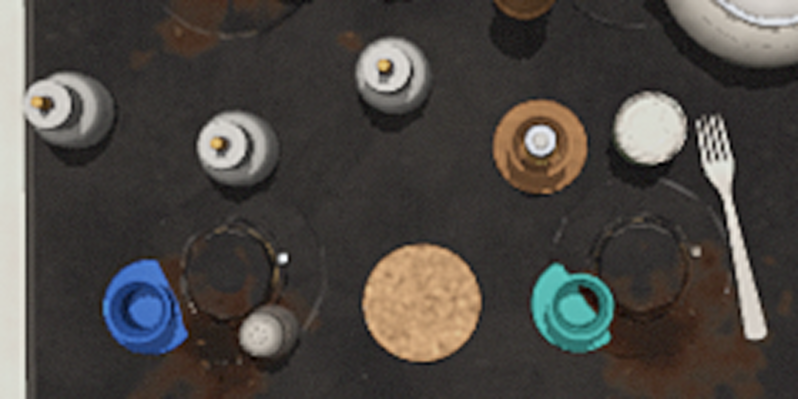

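View pics/side0z.png

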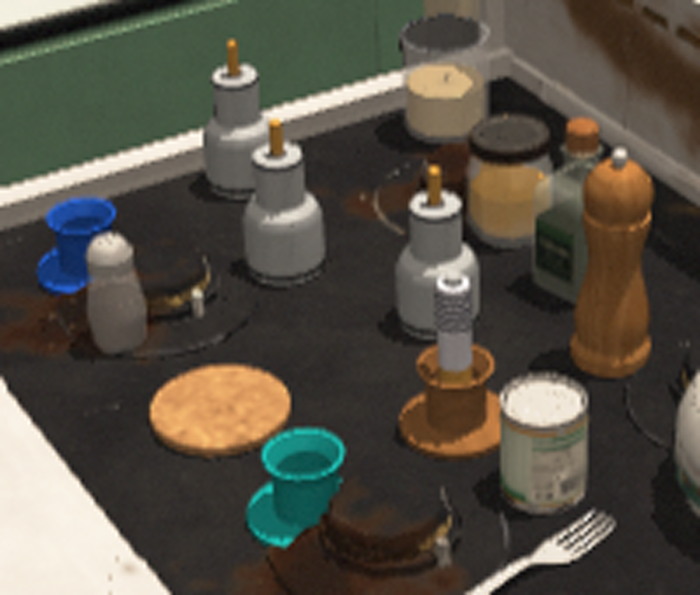

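```bash
python3 - <<'E'
from h import *
c=cam('top');s=cam('side'); np.set_printoptions(precision=1,suppress=True)
f=lambda u,v:(130+(u+.5)/2.85-.5,190+(v+.5)/2.85-.5)
g=lambda u,v:(190+(u+.5)/3.5-.5,150+(v+.5)/3.5-.5)
print('cam',-c[1].T@c[2])
for n,st,top,sst,stop in (('L',(37,102),(50,106),(232,42),(234,76)),('M',(216,143),(224,146),(276,122),(277,155)),('R',(384,66),(386,70),(434,168),(435,204))):
    print(n,ray(c,f(*st),128),ray(c,f(*top),100),tri(c,f(*st),s,g(*sst)),tri(c,f(*top),s,g(*stop)))
print('gauge rodtop',ray(c,f(540,140),124), tri(c,f(540,140),s,g(453,280)))
print('holder foot',ray(c,f(540,147),6))
print('trivet',ray(c,f(422,303),10),tri(c,f(422,303),s,g(221,408)))
print('salt',ray(c,f(266,335),85),'teal',ray(c,f(578,307),52),'cocoa',ray(c,f(650,128),72))
for n,p in (('honey',(231,165)),('vin',(270,160)),('mill',(313,174))): print(n,ray(c,p,{'honey':86,'vin':130,'mill':165}[n]))
# colour centroid of trivet
im=cv2.imread('pics/top0.png'); h=cv2.cvtColor(im,cv2.COLOR_BGR2HSV)
m=cv2.inRange(h,(5,70,110),(25,200,255)); n,l,stt,ce=cv2.connectedComponentsWithStats(m)
for i in range(1,n):
    if stt[i,4]>150: print(stt[i],ce[i],ray(c,ce[i],10),ray(c,ce[i],3))
E
```

```text
cam [ 509.3 -344.6 1404.4]
L [608.4  40.8 128. ] [607.2  38.9 100. ] [608.3  40.7 128.4] [607.   39.3  98.9]
M [574.1 -98.6 128. ] [573.  -99.6 100. ] [574.3 -98.4 126.4] [572.9 -99.4  99.1]
R [ 632.3 -230.5  128. ] [ 631.7 -229.5  100. ] [ 632.3 -230.7  129.6] [ 632.3 -229.8   99.3]
gauge rodtop [ 572.5 -351.6  124. ] [ 572.7 -351.6  118.8]
holder foot [ 572.3 -352.2    6. ]
trivet [ 441.1 -249.7   10. ] [ 441.1 -249.5    5.6]
salt [ 421.2 -129.2   85. ] teal [ 437.7 -381.1   52. ] cocoa [ 583.4 -441.9   72. ]
honey [ 748.4 -150.9   86. ]
vin [ 750.3 -244.6  130. ]
mill [ 711.6 -340.4  165. ]
[ 342    0  159   28 3395] [415.3  11.6] [1137.3 -599.4   10. ] [1140.4 -600.7    3. ]
[296  39 147   8 578] [369.   41.2] [1064.4 -483.2   10. ] [1067.2 -483.9    3. ]
[144 133  24  25 457] [155.2 145.1] [814.1  45.   10. ] [815.7  46.9   3. ]
[385 158  49   7 270] [409.4 161.2] [ 764.8 -576.3   10. ] [ 766.  -577.5    3. ]
[304 164  21  21 307] [314.1 174.3] [ 736.  -342.6   10. ] [ 737.2 -342.6    3. ]
[303 225  33  32 501] [319.8 238.8] [ 578.2 -353.9   10. ] [ 578.5 -353.9    3. ]
[ 257  276   42   41 1350] [277.6 295.8] [ 441.5 -249.3   10. ] [ 441.2 -248.8    3. ]
[    0   336   173   144 12785] [ 69.5 410.7] [174.9 253.5  10. ] [173.2 256.5   3. ]
[  246   382   394    98 31905] [459.7 435.6] [  99.2 -682.1   10. ] [  97.2 -683.8    3. ]
```

```bash
cat >> h.py <<'E'
def plan(x,y,z,yaw,n,cur=None,grip=1):
    # equal world steps, expressed in tool axes (tool kept vertical); prints cm rows
    s=r.sense(); p=s['eef_pos'] if cur is None else np.array(cur[:3],float); a=s['tcp_rot'][2] if cur is None else cur[3]
    dy=(yaw-a+np.pi)%(2*np.pi)-np.pi; st=(np.array([x,y,z])-p)/n; rows=[]
    for i in range(n):
        R=Ro.from_euler('xyz',[np.pi,0,a+dy/n*i]).as_matrix(); t=R.T@st/10
        rows.append("%.2f %.2f %.2f 0 0 %.3f %g"%(*t,-dy/n,grip))
    for i in range(0,n,8): print("; ".join(rows[i:i+8]))
def st():
    s=r.sense(); print(round(s['clock'],2),s['eef_pos'].round(1),s['tcp_rot'].round(4),'F',s['contact_force'].round(1),'q',s['qpos'].round(2),round(s['opening'],3))
E
python3 - <<'E'
from h import *
st(); w=cam('wrist'); o=-w[1].T@w[2]; print('cam in tool',rot().T@(o-r.sense()['eef_pos']),'axis',rot().T@w[1].T)
s=cam('side'); print('side',-s[1].T@s[2])
plan(572,-352,200,1.02,24)
E
```

```text
0.15 [264.8 565.7 230.7] [-3.1405 -0.      2.7038] F [0.4 0.5 0.3] q [ 1.13  0.35  1.63  0.    1.16 -0.  ] 0.997
cam in tool [ 8.10184267e+01  1.12811275e-01 -1.42763321e+02] axis [[-6.37292809e-04 -9.49191419e-01 -3.14698655e-01]
 [ 9.99999761e-01 -5.20422703e-04 -4.55394040e-04]
 [ 2.68479790e-04 -3.14698870e-01  9.49191524e-01]]
side [  -24.26627585 -1332.25321519   839.86254895]
-2.78 -2.92 0.13 0 0 0.070 1; -2.98 -2.72 0.13 0 0 0.070 1; -3.16 -2.50 0.13 0 0 0.070 1; -3.33 -2.28 0.13 0 0 0.070 1; -3.48 -2.04 0.13 0 0 0.070 1; -3.61 -1.79 0.13 0 0 0.070 1; -3.73 -1.53 0.13 0 0 0.070 1; -3.83 -1.26 0.13 0 0 0.070 1
-3.91 -0.99 0.13 0 0 0.070 1; -3.97 -0.72 0.13 0 0 0.070 1; -4.01 -0.44 0.13 0 0 0.070 1; -4.03 -0.15 0.13 0 0 0.070 1; -4.03 0.13 0.13 0 0 0.070 1; -4.01 0.41 0.13 0 0 0.070 1; -3.97 0.69 0.13 0 0 0.070 1; -3.91 0.97 0.13 0 0 0.070 1
-3.84 1.24 0.13 0 0 0.070 1; -3.74 1.51 0.13 0 0 0.070 1; -3.63 1.76 0.13 0 0 0.070 1; -3.49 2.01 0.13 0 0 0.070 1; -3.34 2.25 0.13 0 0 0.070 1; -3.18 2.48 0.13 0 0 0.070 1; -3.00 2.70 0.13 0 0 0.070 1; -2.80 2.90 0.13 0 0 0.070 1
```

Emit:
jog_arm(
  increments="-2.78 -2.92 0.1 0 0 0.07 1; -2.98 -2.72 0.1 0 0 0.07 1; -3.16 -2.5 0.1 0 0 0.07 1; -3.33 -2.28 0.1 0 0 0.07 1; -3.48 -2.04 0.1 0 0 0.07 1; -3.61 -1.79 0.1 0 0 0.07 1; -3.73 -1.53 0.1 0 0 0.07 1; -3.83 -1.26 0.1 0 0 0.07 1",
)

```text
clock: 0.95
eef_pos: [367.6, 258.6, 223.2]
tcp_rot: [3.142, 0.0, 2.141]
contact_force: [-0.2, 0.2, -0.8]
opening: 0.996
```

Emit:
jog_arm(
  increments="-3.91 -1 0.1 0 0 0.07 0.6; -3.97 -0.72 0.1 0 0 0.07 0.6; -4 -0.44 0.1 0 0 0.07 0.6; -4 -0.15 0.1 0 0 0.07 0.6; -4 0.13 0.1 0 0 0.07 0.6; -4 0.41 0.1 0 0 0.07 0.6; -3.97 0.7 0.1 0 0 0.07 0.6; -3.91 0.97 0.1 0 0 0.07 0.6",
)

```text
clock: 1.75
eef_pos: [470.4, -46.5, 215.3]
tcp_rot: [3.141, -0.0, 1.581]
contact_force: [0.4, 0.7, -0.1]
opening: 0.799
```

Emit:
jog_arm(
  increments="-3.84 1.24 0.1 0 0 0.07 0.6; -3.74 1.5 0.1 0 0 0.07 0.6; -3.63 1.76 0.1 0 0 0.07 0.6; -3.5 2 0.1 0 0 0.07 0.6; -3.34 2.25 0.1 0 0 0.07 0.6; -3.18 2.48 0.1 0 0 0.07 0.6; -3 2.7 0.1 0 0 0.07 0.6; -2.8 2.9 0.1 0 0 0.07 0.6",
)

```text
clock: 2.55
eef_pos: [573.3, -352.1, 206.9]
tcp_rot: [-3.141, -0.0, 1.021]
contact_force: [1.1, -0.4, 0.3]
opening: 0.798
```

```bash
python3 - <<'E'
from h import *
st(); w=cam('wrist'); f=r.grab_frame('wrist'); cv2.imwrite('pics/w1.png',f[:,:,::-1]); st()
print('expect rodtop',proj(w,(572.6,-351.7,124)),'griptop',proj(w,(572.6,-351.7,118)))
E
```

```text
2.55 [ 573.3 -352.1  206.9] [-3.1411e+00 -1.0000e-04  1.0207e+00] F [ 1.1 -0.4  0.3] q [-0.55  0.45  1.55  0.    1.15 -0.  ] 0.798
2.6 [ 574.9 -357.6  206.8] [3.1383e+00 2.1000e-03 1.0151e+00] F [ 0.  -3.2  0.9] q [-0.56  0.45  1.54 -0.    1.15 -0.  ] 0.797
expect rodtop [317.77981396 252.63398966] griptop [317.82249447 249.08268661]
```

View pics/w1.png

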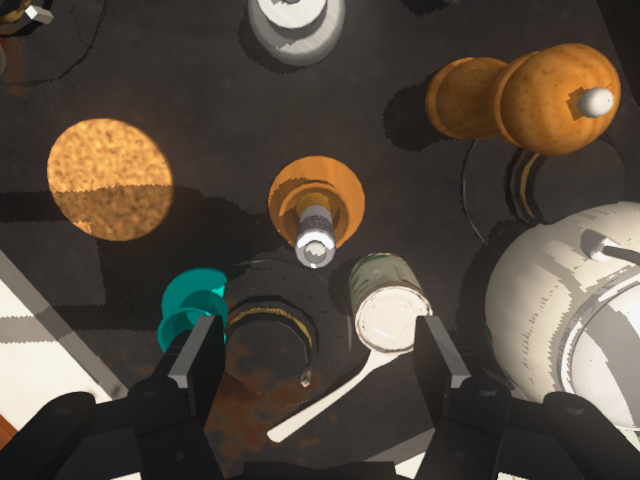

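```bash
python3 - <<'E'
from h import *
r.grab_frame('top');r.grab_frame('top')
st(); w=cam('wrist'); f=r.grab_frame('wrist'); cv2.imwrite('pics/w2.png',f[:,:,::-1]); st()
print('expect rodtop',proj(w,(572.6,-351.7,124)))
cv2.imwrite('pics/w2z.png',cv2.resize(f[200:300,260:380,::-1],None,fx=5,fy=5,interpolation=cv2.INTER_CUBIC))
plan(572.6,-351.7,81.5,1.0204,16)
E
```

```text
2.7 [ 573.1 -352.4  206.4] [-3.1410e+00  2.0000e-04  1.0215e+00] F [-0.3  0.5 -0.3] q [-0.55  0.45  1.55 -0.    1.15 -0.  ] 0.801
2.75 [ 572.7 -350.8  206.4] [-3.1401e+00 -2.0000e-04  1.0231e+00] F [-0.3 -1.1  0.6] q [-0.55  0.45  1.55  0.    1.15 -0.  ] 0.8
expect rodtop [317.7813835 252.3392737]
-0.01 0.00 0.78 0 0 0.000 1; -0.01 0.00 0.78 0 0 0.000 1; -0.01 0.00 0.78 0 0 0.000 1; -0.01 0.00 0.78 0 0 0.000 1; -0.01 0.00 0.78 0 0 0.000 1; -0.01 0.00 0.78 0 0 0.000 1; -0.01 0.00 0.78 0 0 0.000 1; -0.01 0.00 0.78 0 0 0.000 1
-0.01 0.00 0.78 0 0 0.000 1; -0.01 0.00 0.78 0 0 0.000 1; -0.01 0.00 0.78 0 0 0.000 1; -0.01 0.00 0.78 0 0 0.000 1; -0.01 0.00 0.78 0 0 0.000 1; -0.01 0.00 0.78 0 0 0.000 1; -0.01 0.00 0.78 0 0 0.000 1; -0.01 0.00 0.78 0 0 0.000 1
```

View pics/w2z.png

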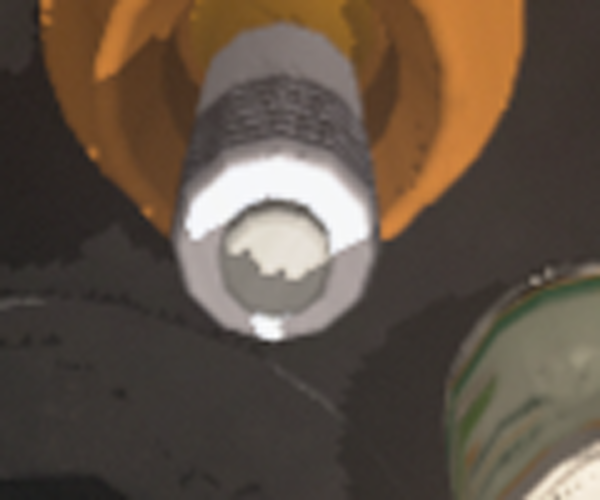

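Emit:
jog_arm(
  increments="0 -0.04 1.5 0 0 0 0.6; 0 -0.04 1.5 0 0 0 0.6; 0 0 1.5 0 0 0 0.6; 0 0 1.5 0 0 0 0.6; 0 0 1.5 0 0 0 0.6; 0 0 1.5 0 0 0 0.6; 0 0 1.5 0 0 0 0.6; 0 0 1 0 0 0 0.6",
)

```text
clock: 3.55
eef_pos: [572.0, -349.8, 90.5]
tcp_rot: [-3.14, -0.0, 1.024]
contact_force: [0.0, 0.5, -0.1]
opening: 0.803
```

Emit:
jog_arm(
  increments="0 0 0.5 0 0 0 0.6; 0 0 0.5 0 0 0 0; 0 0 0 0 0 0 -0.5; 0 0 0 0 0 0 -1; 0 0 0 0 0 0 -1; 0 0 0 0 0 0 -1; 0 0 0 0 0 0 -1; 0 0 0 0 0 0 -1",
  squeeze=50,
)

```text
clock: 4.35
eef_pos: [572.9, -350.2, 82.8]
tcp_rot: [3.141, -0.0, 1.024]
contact_force: [0.2, 0.1, 3.6]
opening: 0.258
```

```bash
python3 - <<'E'
from h import *
st(); w=cam('wrist'); f=r.grab_frame('wrist'); cv2.imwrite('pics/w3.png',f[:,:,::-1]); st()
p=r.sense()['eef_pos'];print(proj(w,(p[0],p[1],124)),proj(w,(p[0],p[1],118)))
E
```

```text
4.35 [ 572.9 -350.2   82.8] [ 3.1406 -0.      1.0238] F [0.2 0.1 3.6] q [-0.55  0.58  1.64  0.    0.93 -0.  ] 0.258
4.4 [ 572.8 -350.3   82.8] [3.1407 0.     1.0238] F [0.9 0.2 3.8] q [-0.55  0.58  1.64  0.    0.93 -0.  ] 0.256
[318.98522034 400.03818422] [318.98363831 386.64976306]
```

View pics/w3.png

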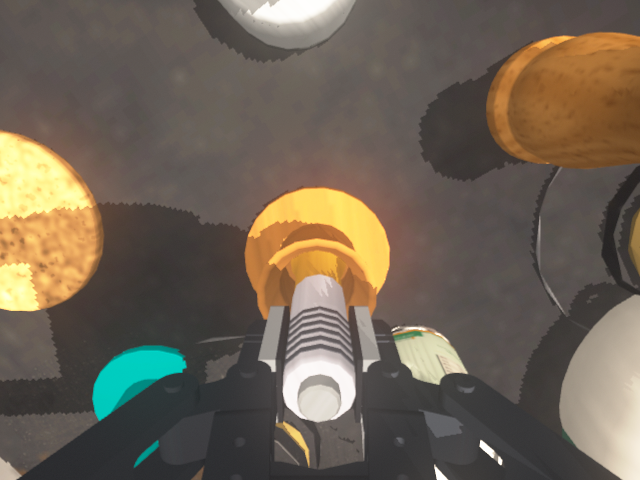

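Emit:
jog_arm(
  increments="0 0 -0.5 0 0 0 -1; 0 0 -1.5 0 0 0 -1; 0 0 -2 0 0 0 -1; 0 0 -2.5 0 0 0 -1; 0 0 -2.5 0 0 0 -1; 0 0 -2.5 0 0 0 -1; 0 0 -2 0 0 0 -1; 0 0 -1 0 0 0 -1",
  squeeze=80,
)

```text
clock: 5.2
eef_pos: [573.2, -350.5, 230.4]
tcp_rot: [3.138, 0.0, 1.024]
contact_force: [0.2, -0.3, -1.0]
opening: 0.253
```

```bash
python3 - <<'E'
from h import *
st(); plan(632.2,-230.2,228,1.0238,8); w=cam('wrist'); f=r.grab_frame('wrist'); cv2.imwrite('pics/w4.png',f[:,:,::-1]); f=r.grab_frame('side'); cv2.imwrite('pics/s4.png',cv2.resize(f[150:320,190:430,::-1],None,fx=3.3,fy=3.3,interpolation=cv2.INTER_CUBIC)); st()
E
```

```text
5.2 [ 573.2 -350.5  230.4] [3.1384 0.     1.0238] F [ 0.2 -0.3 -1. ] q [-0.55  0.42  1.53  0.    1.19 -0.  ] 0.253
1.67 -0.15 0.03 0 0 0.000 1; 1.67 -0.15 0.03 0 0 0.000 1; 1.67 -0.15 0.03 0 0 0.000 1; 1.67 -0.15 0.03 0 0 0.000 1; 1.67 -0.15 0.03 0 0 0.000 1; 1.67 -0.15 0.03 0 0 0.000 1; 1.67 -0.15 0.03 0 0 0.000 1; 1.67 -0.15 0.03 0 0 0.000 1
5.3 [ 573.1 -350.4  229.3] [3.1387 0.     1.0238] F [ 0.2  0.  -1.6] q [-0.55  0.43  1.53  0.    1.18 -0.  ] 0.249
```

View pics/w4.png

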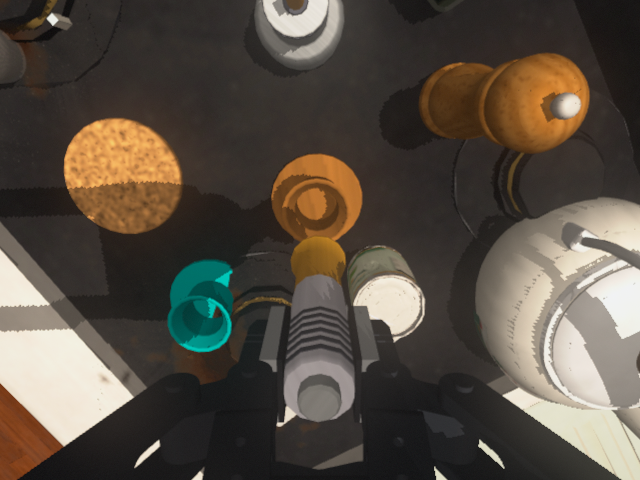

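View pics/s4.png

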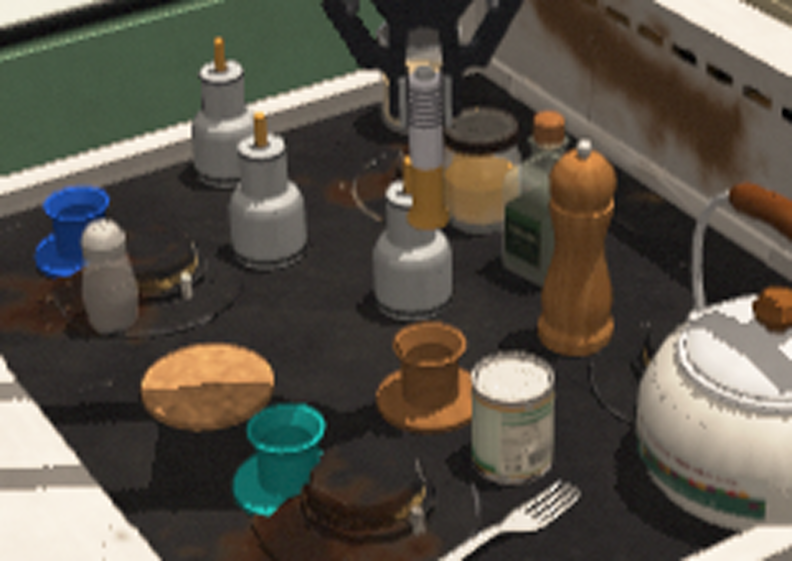

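```bash
python3 - <<'E'
from h import *
s=cam('side'); w=cam('wrist'); p=r.sense()['eef_pos']
z=p[2]-74.8
for dz in (0,46,74,110,116):
    P=(p[0],p[1],z+dz); a=proj(s,P); print(dz,'side zoom',(a-[190,150])*3.3,'wrist',proj(w,P))
E
```

```text
0 side zoom [424.62090486 218.38689938] wrist [318.65481211 257.584744  ]
46 side zoom [423.20643244 160.36297395] wrist [318.79214946 294.1966993 ]
74 side zoom [422.31834411 123.93216743] wrist [318.91198459 326.14284078]
110 side zoom [421.1449438   75.79740634] wrist [319.13925973 386.7307807 ]
116 side zoom [420.94581914  67.62899355] wrist [319.18949978 400.12398029]
```

Emit:
jog_arm(
  increments="0.8 -0.1 0 0 0 0 -1; 1.7 -0.2 0 0 0 0 -1; 2.5 -0.2 0 0 0 0 -1; 2.5 -0.2 0 0 0 0 -1; 2.5 -0.2 0 0 0 0 -1; 2 -0.2 0 0 0 0 -1; 1 -0.1 0 0 0 0 -1; 0.4 0 0 0 0 0 -1",
)

```text
clock: 6.1
eef_pos: [632.3, -227.9, 226.7]
tcp_rot: [-3.141, 0.0, 1.025]
contact_force: [-1.3, -0.4, -1.9]
opening: 0.243
```

```bash
python3 - <<'E'
from h import *
r.grab_frame('top')
st(); plan(632.2,-230.2,228,1.0238,8); w=cam('wrist'); f=r.grab_frame('wrist'); cv2.imwrite('pics/w5.png',f[:,:,::-1]); f=r.grab_frame('side'); cv2.imwrite('pics/s5.png',cv2.resize(f[130:290,220:410,::-1],None,fx=3.3,fy=3.3,interpolation=cv2.INTER_CUBIC)); st()
E
```

```text
6.15 [ 632.3 -228.3  226.9] [-3.1411e+00  1.0000e-04  1.0249e+00] F [ 0.2  0.3 -1.7] q [-0.35  0.43  1.53 -0.    1.18  0.2 ] 0.25
-0.02 0.01 -0.01 0 0 0.000 1; -0.02 0.01 -0.01 0 0 0.000 1; -0.02 0.01 -0.01 0 0 0.000 1; -0.02 0.01 -0.01 0 0 0.000 1; -0.02 0.01 -0.01 0 0 0.000 1; -0.02 0.01 -0.01 0 0 0.000 1; -0.02 0.01 -0.01 0 0 0.000 1; -0.02 0.01 -0.01 0 0 0.000 1
6.25 [ 631.7 -229.7  227.1] [-3.1414e+00  4.0000e-04  1.0238e+00] F [ 1.4  0.4 -2.2] q [-0.35  0.43  1.53 -0.    1.18  0.2 ] 0.248
```

View pics/w5.png

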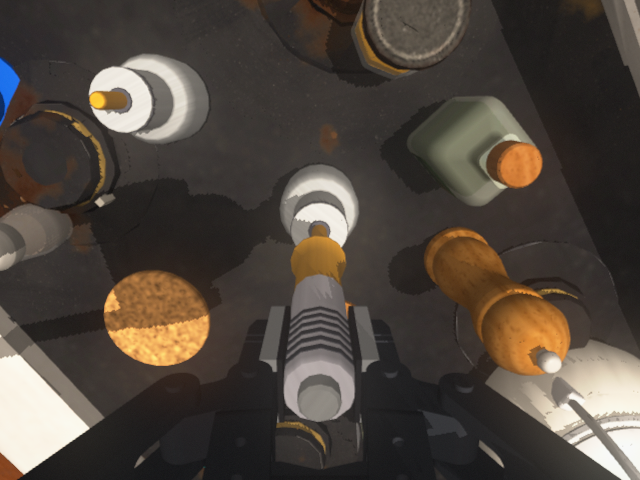

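View pics/s5.png

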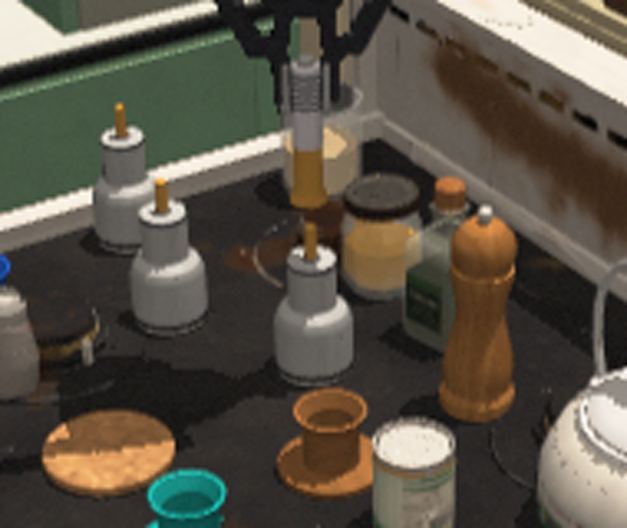

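```bash
python3 - <<'E'
from h import *
w=cam('wrist'); p=r.sense()['eef_pos']; R=rot()
import sys
for nm,C in (('topcam',np.array([632.,-230.2,100])),('tcp',np.array([p[0],p[1],100]))):
    far=C-R[:,0]*19; print(nm,'far edge',proj(w,far),'L',proj(w,C-R[:,1]*19),'R',proj(w,C+R[:,1]*19))
f=cv2.imread('pics/w5.png'); cv2.imwrite('pics/w5z.png',cv2.resize(f[150:290,260:380],None,fx=4,fy=4,interpolation=cv2.INTER_CUBIC))
E
```

```text
topcam far edge [319.91373827 257.16163133] L [291.06465609 230.11119572] R [348.78052971 230.09915336]
tcp far edge [319.21589346 256.78594491] L [290.34333035 229.71940974] R [348.07640439 229.70729257]
```

View pics/w5z.png

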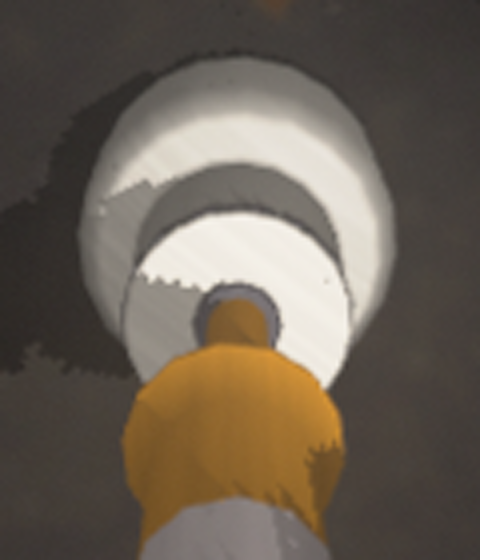

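Emit:
jog_arm(
  increments="0 0 0.4 0 0 0 -1; 0 0 0.6 0 0 0 -1; 0 0 0.6 0 0 0 -1; 0 0 0.6 0 0 0 -1; 0 0 0.5 0 0 0 -1; 0 0 0.5 0 0 0 -1; 0 0 0.4 0 0 0 -1; 0 0 0.4 0 0 0 -1",
)

```text
clock: 7.05
eef_pos: [631.9, -229.4, 187.3]
tcp_rot: [3.141, 0.0, 1.024]
contact_force: [-2.0, 0.0, 2.7]
opening: 0.25
```

Emit:
jog_arm(
  increments="0 0 0.3 0 0 0 -1; 0 0 0.3 0 0 0 -1; 0 0 0.2 0 0 0 -1; 0 0 0.2 0 0 0 -1; 0 0 0.2 0 0 0 -1; 0 0 0.1 0 0 0 -1; 0 0 0 0 0 0 -1; 0 0 0 0 0 0 -1",
)

```text
clock: 7.85
eef_pos: [632.3, -229.5, 175.0]
tcp_rot: [3.141, -0.0, 1.024]
contact_force: [-1.9, -0.6, 7.3]
opening: 0.248
```

```bash
cat > look.py <<'E'
from h import *
import sys
k=sys.argv[1]
st(); w=cam('wrist'); f=r.grab_frame('wrist'); f2=r.grab_frame('side')
a=f[140:460,220:420,::-1]; b=f2[110:270,200:400,::-1]
a=cv2.resize(a,(375,600)); b=cv2.resize(b,(420,336),interpolation=cv2.INTER_CUBIC); b=cv2.copyMakeBorder(b,0,264,0,0,cv2.BORDER_CONSTANT)
cv2.imwrite(f'pics/{k}.png',np.hstack([a,b])); st()
E
python3 look.py p1
```

```text
7.85 [ 632.3 -229.5  175. ] [ 3.1406e+00 -2.0000e-04  1.0239e+00] F [-1.9 -0.6  7.3] q [-0.35  0.48  1.57 -0.    1.09  0.2 ] 0.248
7.95 [ 632.3 -229.5  175. ] [ 3.1406e+00 -2.0000e-04  1.0238e+00] F [-2.1  0.3  6.6] q [-0.35  0.48  1.57 -0.    1.09  0.2 ] 0.251
```

View pics/p1.png

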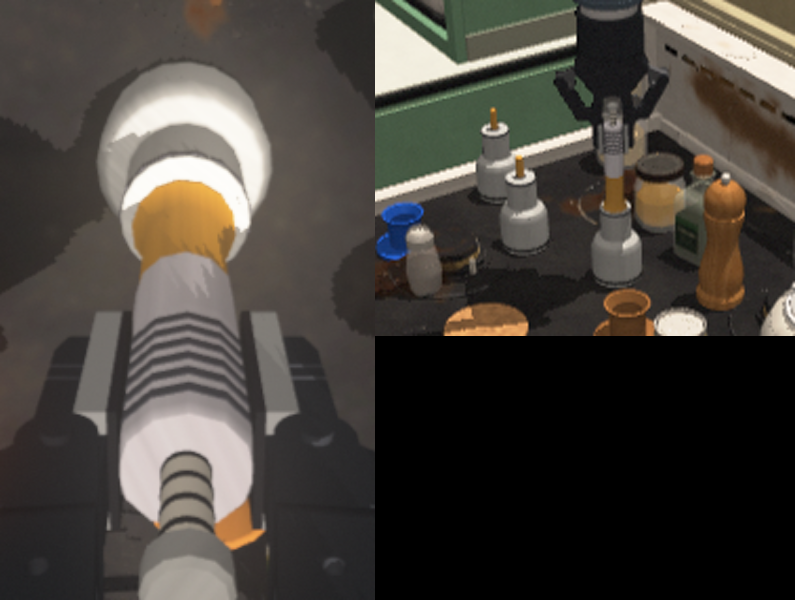

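Emit:
jog_arm(
  increments="0 0 0.1 0 0 0 -1; 0 0 0.1 0 0 0 -1; 0 0 0.1 0 0 0 -1; 0 0 0 0 0 0 -1; 0 0 0 0 0 0 -1; 0 0 0 0 0 0 -1; 0 0 0 0 0 0 -1; 0 0 0 0 0 0 -1",
)

```text
clock: 8.75
eef_pos: [633.1, -229.8, 174.9]
tcp_rot: [3.138, -0.001, 1.024]
contact_force: [-5.6, 2.3, 24.8]
opening: 0.249
```

```bash
python3 look.py p2
```

```text
8.75 [ 633.1 -229.8  174.9] [ 3.1381e+00 -7.0000e-04  1.0239e+00] F [-5.6  2.3 24.8] q [-0.35  0.48  1.57 -0.    1.09  0.2 ] 0.249
8.85 [ 633.1 -229.8  174.9] [ 3.1379e+00 -7.0000e-04  1.0238e+00] F [-6.3  2.1 25.2] q [-0.35  0.48  1.57 -0.    1.09  0.2 ] 0.249
```

View pics/p2.png

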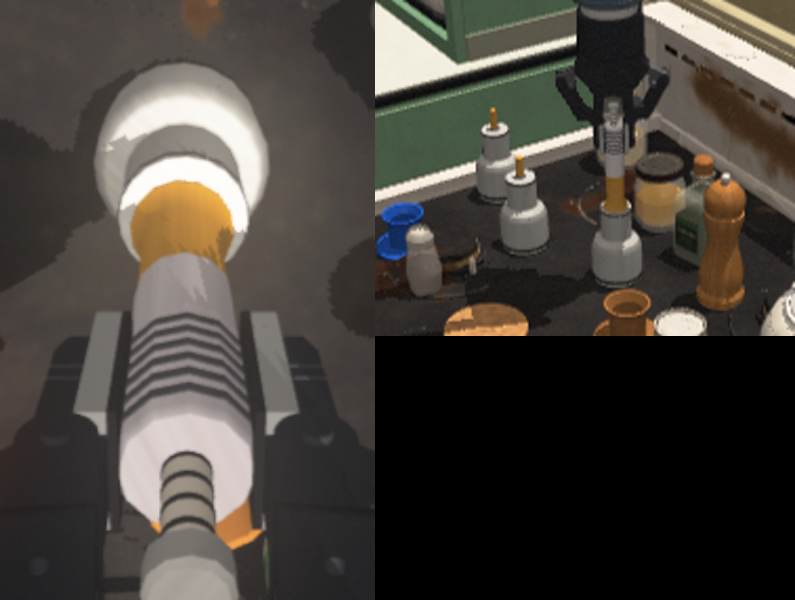

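Emit:
jog_arm(
  increments="0 0 -0.3 0 0 0 -1; 0 0 -0.5 0 0 0 -1; 0 0 -0.8 0 0 0 -1; 0 0 -0.9 0 0 0 -1; 0 0 -0.9 0 0 0 -1; 0 0 -0.9 0 0 0 -1; 0 0 -0.8 0 0 0 -1; 0 0 -0.4 0 0 0 -1",
)

```text
clock: 9.65
eef_pos: [632.3, -229.4, 227.3]
tcp_rot: [3.141, -0.0, 1.024]
contact_force: [-0.7, -0.1, -1.4]
opening: 0.247
```

```bash
python3 - <<'E'
from h import *
st(); plan(573.7,-98.9,227,1.0238,8)
E
python3 look.py p3
```

```text
9.65 [ 632.3 -229.4  227.3] [ 3.1406e+00 -2.0000e-04  1.0238e+00] F [-0.7 -0.1 -1.4] q [-0.35  0.43  1.53  0.    1.18  0.2 ] 0.247
1.01 -1.47 0.00 0 0 0.000 1; 1.01 -1.47 0.00 0 0 0.000 1; 1.01 -1.47 0.00 0 0 0.000 1; 1.01 -1.47 0.00 0 0 0.000 1; 1.01 -1.47 0.00 0 0 0.000 1; 1.01 -1.47 0.00 0 0 0.000 1; 1.01 -1.47 0.00 0 0 0.000 1; 1.01 -1.47 0.00 0 0 0.000 1
9.65 [ 632.3 -229.4  227.3] [ 3.1406e+00 -2.0000e-04  1.0238e+00] F [-0.7 -0.1 -1.4] q [-0.35  0.43  1.53  0.    1.18  0.2 ] 0.247
9.75 [ 632.3 -229.5  227. ] [ 3.1406e+00 -2.0000e-04  1.0238e+00] F [ 0.3 -0.2 -2.4] q [-0.35  0.43  1.53 -0.    1.18  0.2 ] 0.245
```

View pics/p3.png

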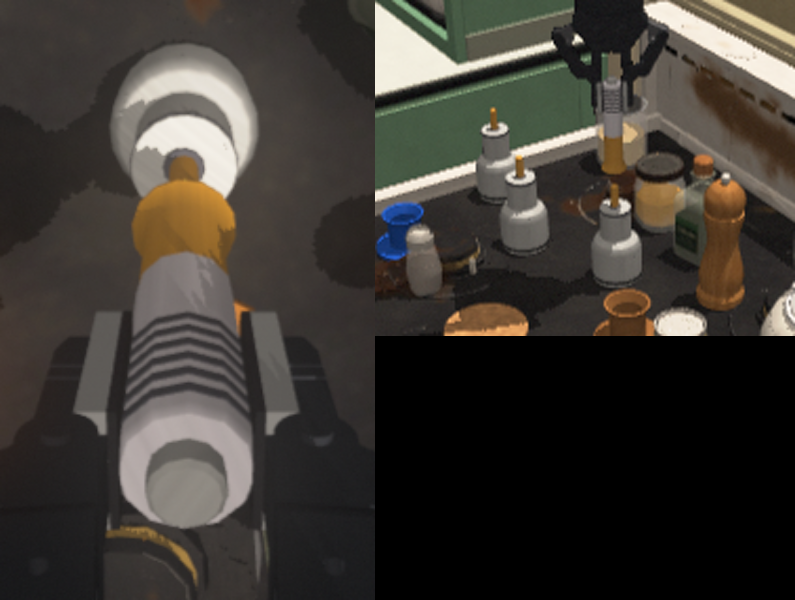

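Emit:
jog_arm(
  increments="0.4 -0.6 0 0 0 0 -1; 0.9 -1.3 0 0 0 0 -1; 1.4 -2 0 0 0 0 -1; 1.5 -2.2 0 0 0 0 -1; 1.5 -2.2 0 0 0 0 -1; 1.3 -1.9 0 0 0 0 -1; 0.8 -1.2 0 0 0 0 -1; 0.3 -0.4 0 0 0 0 -1",
)

```text
clock: 10.55
eef_pos: [572.2, -97.1, 226.2]
tcp_rot: [-3.141, 0.0, 1.025]
contact_force: [-0.1, -0.5, -1.9]
opening: 0.249
```

```bash
python3 look.py p4; python3 - <<'E'
from h import *
st(); plan(573.7,-98.9,227,1.0238,1)
E
```

```text
10.55 [572.2 -97.1 226.2] [-3.1409e+00  1.0000e-04  1.0253e+00] F [-0.1 -0.5 -1.9] q [-0.17  0.29  1.74  0.    1.12  0.37] 0.249
10.65 [573.2 -98.3 226.4] [3.1414e+00 1.0000e-04 1.0248e+00] F [-0.5  0.6 -1.4] q [-0.17  0.29  1.73 -0.    1.12  0.37] 0.25
10.65 [573.2 -98.3 226.4] [3.1414e+00 1.0000e-04 1.0248e+00] F [-0.5  0.6 -1.4] q [-0.17  0.29  1.73 -0.    1.12  0.37] 0.25
-0.03 0.08 -0.06 0 0 0.001 1
```

View pics/p4.png

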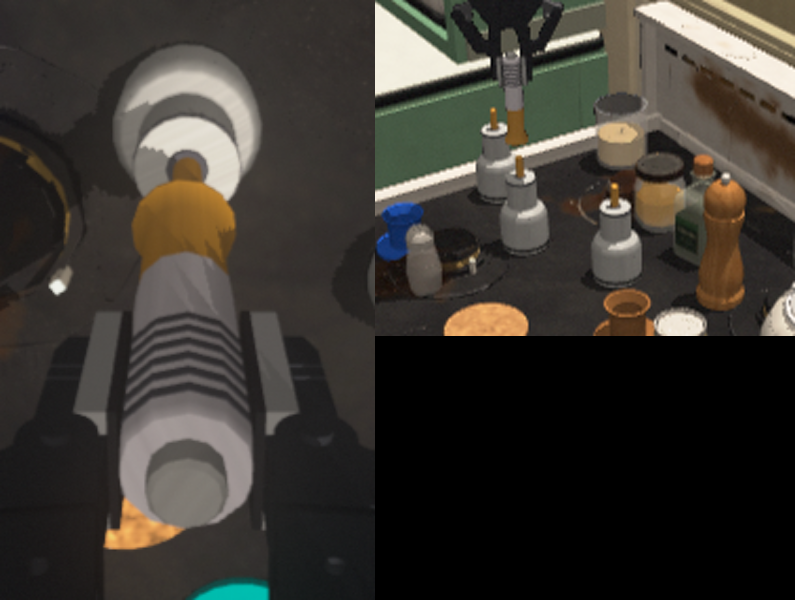

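Emit:
jog_arm(
  increments="0 0.06 0.4 0 0 0 -1; 0 0 0.7 0 0 0 -1; 0 0 0.7 0 0 0 -1; 0 0 0.6 0 0 0 -1; 0 0 0.5 0 0 0 -1; 0 0 0.5 0 0 0 -1; 0 0 0.4 0 0 0 -1; 0 0 0.4 0 0 0 -1",
)

```text
clock: 11.45
eef_pos: [573.8, -99.2, 184.1]
tcp_rot: [-3.142, 0.0, 1.024]
contact_force: [-2.1, -0.6, 1.7]
opening: 0.244
```

Emit:
jog_arm(
  increments="0 0 0.3 0 0 0 -1; 0 0 0.3 0 0 0 -1; 0 0 0.2 0 0 0 -1; 0 0 0.2 0 0 0 -1; 0 0 0.1 0 0 0 -1; 0 0 0.1 0 0 0 -1; 0 0 0 0 0 0 -1; 0 0 0 0 0 0 -1",
)

```text
clock: 12.25
eef_pos: [574.8, -99.3, 174.9]
tcp_rot: [3.139, -0.001, 1.024]
contact_force: [-6.7, 0.4, 21.4]
opening: 0.247
```

```bash
python3 look.py p5
```

```text
12.25 [574.8 -99.3 174.9] [ 3.1391e+00 -1.1000e-03  1.0238e+00] F [-6.7  0.4 21.4] q [-0.17  0.35  1.78  0.    1.01  0.37] 0.247
12.35 [574.8 -99.2 174.9] [ 3.1391e+00 -1.0000e-03  1.0238e+00] F [-6.2  0.4 20.8] q [-0.17  0.35  1.78  0.    1.01  0.37] 0.248
```

View pics/p5.png

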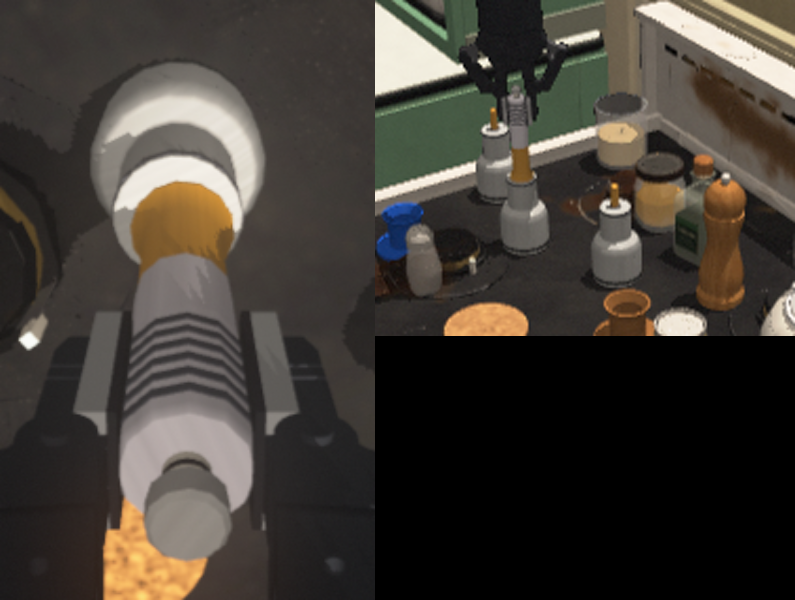

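Emit:
jog_arm(
  increments="0 0 -0.3 0 0 0 -1; 0 0 -0.5 0 0 0 -1; 0 0 -0.8 0 0 0 -1; 0 0 -0.9 0 0 0 -1; 0 0 -0.9 0 0 0 -1; 0 0 -0.9 0 0 0 -1; 0 0 -0.8 0 0 0 -1; 0 0 -0.4 0 0 0 -1",
)

```text
clock: 13.15
eef_pos: [574.2, -99.2, 228.4]
tcp_rot: [3.14, -0.0, 1.024]
contact_force: [0.5, -0.1, -2.3]
opening: 0.251
```

```bash
python3 look.py p6;  python3 - <<'E'
from h import *
st(); plan(572.9,-350.3,230,1.0238,8)
E
```

```text
13.15 [574.2 -99.2 228.4] [ 3.1404e+00 -4.0000e-04  1.0238e+00] F [ 0.5 -0.1 -2.3] q [-0.17  0.29  1.73 -0.    1.12  0.37] 0.251
13.25 [574.2 -99.2 228.1] [ 3.1405e+00 -5.0000e-04  1.0238e+00] F [ 0.1 -0.7 -1.1] q [-0.17  0.29  1.73  0.    1.12  0.37] 0.246
13.25 [574.2 -99.2 228.1] [ 3.1405e+00 -5.0000e-04  1.0238e+00] F [ 0.1 -0.7 -1.1] q [-0.17  0.29  1.73  0.    1.12  0.37] 0.246
-2.69 1.62 -0.02 0 0 0.000 1; -2.69 1.62 -0.02 0 0 0.000 1; -2.69 1.62 -0.02 0 0 0.000 1; -2.69 1.62 -0.02 0 0 0.000 1; -2.69 1.62 -0.02 0 0 0.000 1; -2.69 1.62 -0.02 0 0 0.000 1; -2.69 1.62 -0.02 0 0 0.000 1; -2.69 1.62 -0.02 0 0 0.000 1
```

View pics/p6.png

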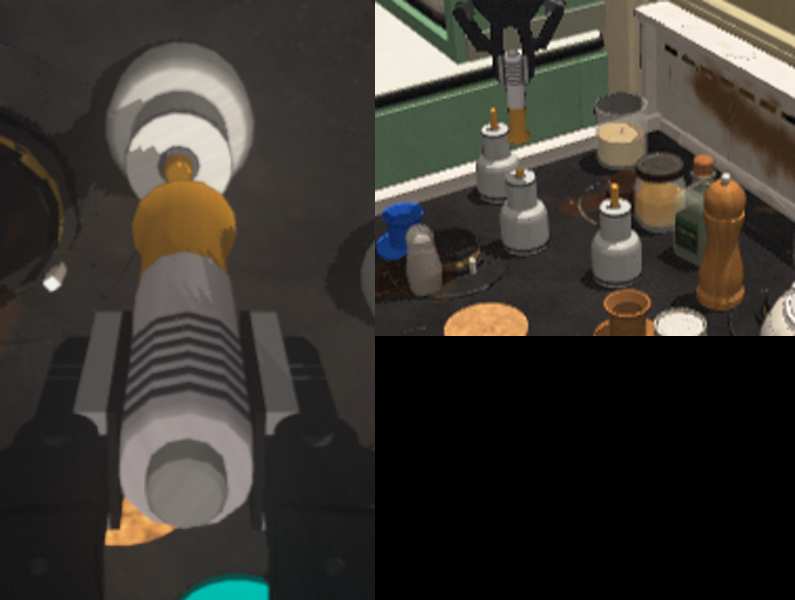

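Emit:
jog_arm(
  increments="-1 0.6 0 0 0 0 -1; -2.5 1.5 0 0 0 0 -1; -3.5 2.1 0 0 0 0 -1; -4 2.4 0 0 0 0 -1; -4 2.4 0 0 0 0 -1; -3.5 2.1 0 0 0 0 -1; -2 1.3 0 0 0 0 -1; -1 0.6 0 0 0 0 -1",
)

```text
clock: 14.05
eef_pos: [572.1, -353.3, 226.4]
tcp_rot: [-3.141, 0.0, 1.022]
contact_force: [0.4, 0.5, -1.3]
opening: 0.25
```

```bash
python3 look.py p7;  python3 - <<'E'
from h import *
st(); plan(572.9,-350.3,230,1.0238,1)
E
```

```text
14.05 [ 572.1 -353.3  226.4] [-3.1409e+00  5.0000e-04  1.0215e+00] F [ 0.4  0.5 -1.3] q [-0.56  0.43  1.53 -0.    1.18 -0.01] 0.25
14.15 [ 572.4 -351.7  226.5] [-3.1406e+00  1.0000e-04  1.0220e+00] F [ 0.5  0.6 -1.3] q [-0.55  0.43  1.53 -0.    1.18 -0.  ] 0.248
14.15 [ 572.4 -351.7  226.5] [-3.1406e+00  1.0000e-04  1.0220e+00] F [ 0.5  0.6 -1.3] q [-0.55  0.43  1.53 -0.    1.18 -0.  ] 0.248
0.15 -0.03 -0.35 0 0 -0.002 1
```

View pics/p7.png

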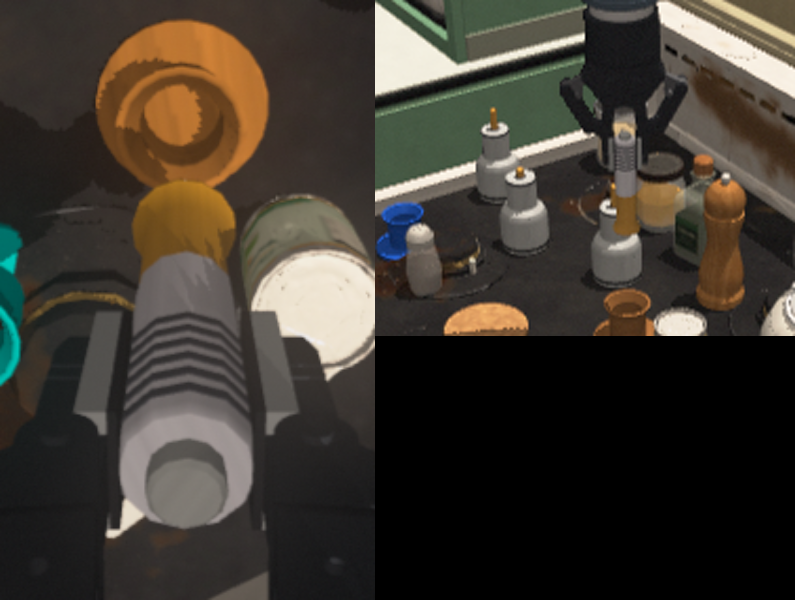

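Emit:
jog_arm(
  increments="0.1 0 0.5 0 0 0 -1; 0 0 1.2 0 0 0 -1; 0 0 1.8 0 0 0 -1; 0 0 1.8 0 0 0 -1; 0 0 1.8 0 0 0 -1; 0 0 1.4 0 0 0 -1; 0 0 1 0 0 0 -1; 0 0 0.8 0 0 0 -1",
)

```text
clock: 14.95
eef_pos: [573.5, -348.9, 123.3]
tcp_rot: [-3.141, -0.0, 1.024]
contact_force: [0.5, 0.5, -0.9]
opening: 0.248
```

Emit:
jog_arm(
  increments="0 0 0.8 0 0 0 -1; 0 0 0.7 0 0 0 -1; 0 0 0.6 0 0 0 -1; 0 0 0.5 0 0 0 -1; 0 0 0.4 0 0 0 -1; 0 0 0.3 0 0 0 -1; 0 0 0.2 0 0 0 -1; 0 0 0 0 0 0 -1",
)

```text
clock: 15.75
eef_pos: [573.4, -349.5, 89.1]
tcp_rot: [-3.141, 0.0, 1.024]
contact_force: [0.2, 0.0, -0.2]
opening: 0.251
```

```bash
python3 look.py p8
```

```text
15.75 [ 573.4 -349.5   89.1] [-3.1413  0.      1.0238] F [ 0.2  0.  -0.2] q [-0.55  0.57  1.63 -0.    0.94 -0.  ] 0.251
15.85 [ 573.6 -349.6   89.4] [ 3.1414 -0.      1.0238] F [-0.3  0.5 -1.4] q [-0.55  0.57  1.63  0.    0.94 -0.  ] 0.245
```

View pics/p8.png

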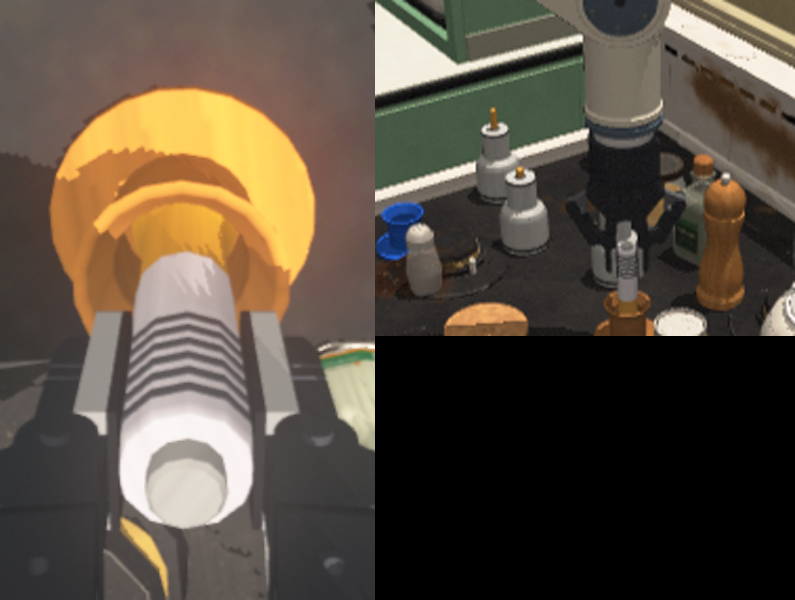

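Emit:
jog_arm(
  increments="0 0 0.2 0 0 0 -1; 0 0 0.2 0 0 0 -1; 0 0 0.15 0 0 0 -1; 0 0 0.1 0 0 0 -1; 0 0 0.05 0 0 0 -1; 0 0 0 0 0 0 -1; 0 0 0 0 0 0 -1; 0 0 0 0 0 0 -1",
)

```text
clock: 16.65
eef_pos: [573.5, -349.5, 83.0]
tcp_rot: [-3.142, 0.0, 1.024]
contact_force: [-1.9, -0.0, 5.6]
opening: 0.252
```

Seated on the floor (force up at z = 83). Release.

Emit:
jog_arm(
  increments="0 0 0 0 0 0 -0.4; 0 0 0 0 0 0 -0.2; 0 0 0 0 0 0 0; 0 0 0 0 0 0 0.3; 0 0 0 0 0 0 0.6; 0 0 0 0 0 0 0.6; 0 0 -0.5 0 0 0 0.6; 0 0 -1 0 0 0 0.6",
)

```text
clock: 17.45
eef_pos: [573.1, -349.2, 97.1]
tcp_rot: [-3.14, -0.0, 1.024]
contact_force: [0.9, 0.1, -0.6]
opening: 0.801
```

Emit:
jog_arm(
  increments="0 0 -1.5 0 0 0 0.6; 0 0 -2 0 0 0 0.6; 0 0 -2 0 0 0 0.6; 0 0 -2 0 0 0 0.6; 0 0 -2 0 0 0 0.6; 0 0 -1.5 0 0 0 0.6; 0 0 -1 0 0 0 0.6; 0 0 -0.5 0 0 0 0.6",
)

```text
clock: 18.25
eef_pos: [573.9, -349.7, 223.8]
tcp_rot: [3.14, 0.0, 1.024]
contact_force: [-0.8, -0.8, -0.3]
opening: 0.797
```

```bash
python3 look.py p9;  python3 - <<'E'
from h import *
st(); plan(573.5,-99.5,220,1.0238,8)
E
```

```text
18.25 [ 573.9 -349.7  223.8] [3.14   0.     1.0238] F [-0.8 -0.8 -0.3] q [-0.55  0.43  1.53 -0.    1.18 -0.  ] 0.797
18.35 [ 573.7 -349.6  222.8] [ 3.1409 -0.      1.0238] F [0.4 0.  0.1] q [-0.55  0.43  1.53  0.    1.17 -0.  ] 0.8
18.35 [ 573.7 -349.6  222.8] [ 3.1409 -0.      1.0238] F [0.4 0.  0.1] q [-0.55  0.43  1.53  0.    1.17 -0.  ] 0.8
2.67 -1.63 0.04 0 0 -0.000 1; 2.67 -1.63 0.04 0 0 -0.000 1; 2.67 -1.63 0.04 0 0 -0.000 1; 2.67 -1.63 0.04 0 0 -0.000 1; 2.67 -1.63 0.04 0 0 -0.000 1; 2.67 -1.63 0.04 0 0 -0.000 1; 2.67 -1.63 0.04 0 0 -0.000 1; 2.67 -1.63 0.04 0 0 -0.000 1
```

View pics/p9.png

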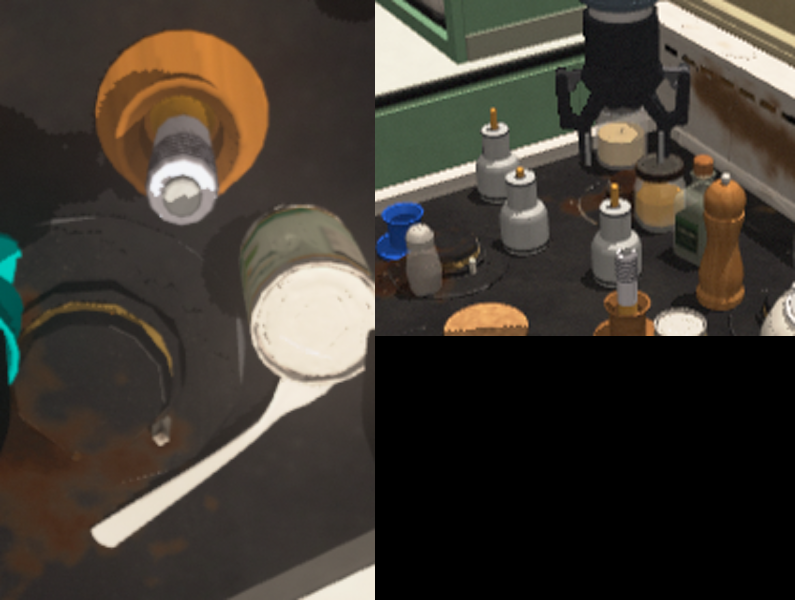

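Emit:
jog_arm(
  increments="1 -0.6 0 0 0 0 0.6; 2.5 -1.5 0 0 0 0 0.6; 3.5 -2.1 0 0 0 0 0.6; 4 -2.4 0 0 0 0 0.6; 4 -2.4 0 0 0 0 0.6; 3.4 -2.1 0 0 0 0 0.6; 2 -1.3 0 0 0 0 0.6; 1 -0.6 0 0 0 0 0.6",
)

```text
clock: 19.15
eef_pos: [572.8, -96.3, 221.4]
tcp_rot: [-3.14, 0.0, 1.026]
contact_force: [-0.7, -1.5, 0.5]
opening: 0.797
```

```bash
python3 - <<'E'
from h import *
r.grab_frame('wrist'); r.grab_frame('wrist')
st(); w=cam('wrist'); f=r.grab_frame('wrist'); cv2.imwrite('pics/w9.png',f[:,:,::-1]); st()
print('stem',proj(w,(573.5,-99.3,112)),'flat',proj(w,(573.5,-99.3,100)))
plan(573.5,-99.3,220,1.0238,1)
E
```

```text
19.25 [573.4 -97.7 221.7] [-3.1405e+00  3.0000e-04  1.0258e+00] F [ 0.9 -0.  -0. ] q [-0.17  0.3   1.74  0.    1.11  0.37] 0.797
19.3 [573.6 -98.9 221.8] [-3.1411e+00  6.0000e-04  1.0250e+00] F [ 0.4  0.1 -0.2] q [-0.17  0.3   1.74 -0.    1.11  0.37] 0.798
stem [320.82991246 239.85432887] flat [320.79029738 234.07879983]
-0.04 0.01 0.18 0 0 0.001 1
```

View pics/w9.png

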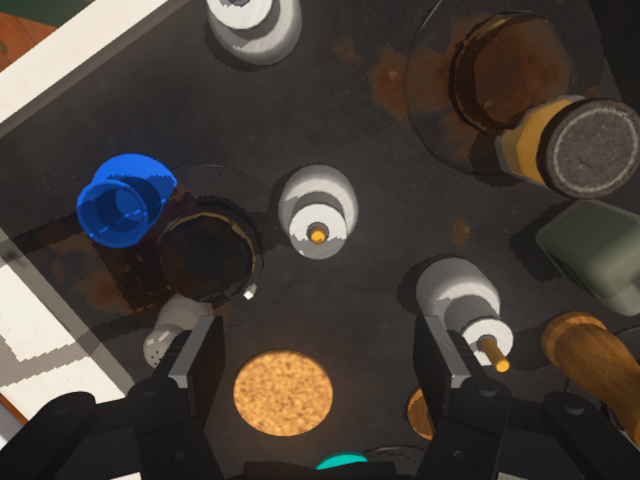

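Emit:
jog_arm(
  increments="0.04 -0.06 0.8 0 0 0 0.6; 0 0 1.8 0 0 0 0.6; 0 0 2.3 0 0 0 0.6; 0 0 2.5 0 0 0 0.6; 0 0 2.5 0 0 0 0.6; 0 0 2.3 0 0 0 0.6; 0 0 1.8 0 0 0 0.6; 0 0 1 0 0 0 0.6",
)

```text
clock: 20.1
eef_pos: [572.2, -99.6, 70.0]
tcp_rot: [-3.139, 0.001, 1.022]
contact_force: [0.8, 0.6, 0.3]
opening: 0.8
```

```bash
python3 look.py p10
```

```text
20.1 [572.2 -99.6  70. ] [-3.1391e+00  1.2000e-03  1.0222e+00] F [0.8 0.6 0.3] q [-0.17  0.49  1.85 -0.    0.81  0.37] 0.8
20.2 [572.3 -99.2  70.6] [-3.1389e+00  1.1000e-03  1.0226e+00] F [0.6 0.6 0.7] q [-0.17  0.48  1.85 -0.    0.81  0.37] 0.801
```

View pics/p10.png

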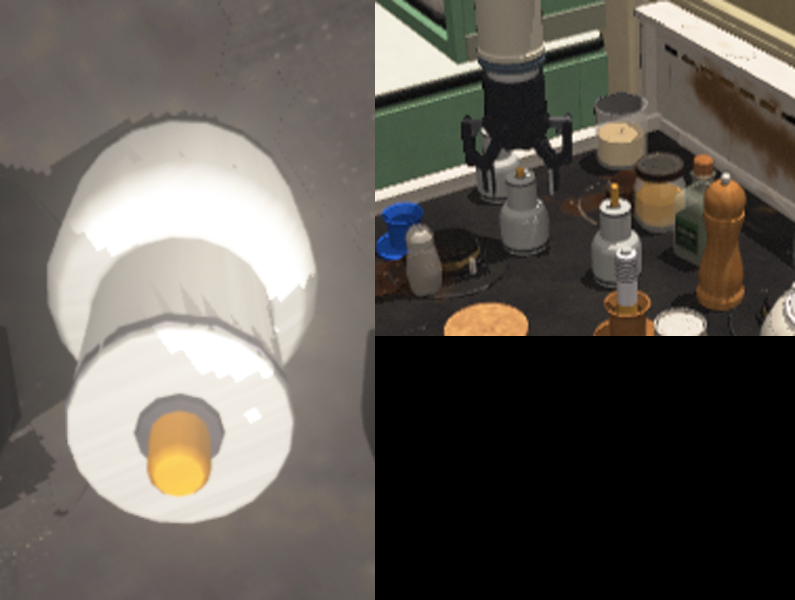

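Emit:
jog_arm(
  increments="0 -0.07 0.4 0 0 0 0.6; 0 0 0.3 0 0 0 0.4; 0 0 0 0 0 0 0.2; 0 0 0 0 0 0 0; 0 0 0 0 0 0 -0.2; 0 0 0 0 0 0 -0.5; 0 0 0 0 0 0 -1; 0 0 0 0 0 0 -1",
  squeeze=70,
)

```text
clock: 21.0
eef_pos: [573.0, -98.0, 66.1]
tcp_rot: [3.141, -0.0, 1.024]
contact_force: [-3.0, 1.9, 5.4]
opening: 0.429
```

Emit:
jog_arm(
  increments="0 0 0 0 0 0 -1; 0 0 0 0 0 0 -1; 0 0 -0.3 0 0 0 -1; 0 0 -0.6 0 0 0 -1; 0 0 -0.8 0 0 0 -1; 0 0 -0.8 0 0 0 -1; 0 0 -0.8 0 0 0 -1; 0 0 -0.7 0 0 0 -1",
)

```text
clock: 21.8
eef_pos: [573.1, -98.1, 106.2]
tcp_rot: [3.141, -0.0, 1.024]
contact_force: [0.6, -0.6, -7.9]
opening: 0.43
```

```bash
python3 look.py p11;  python3 - <<'E'
from h import *
st(); plan(441,-249.7,110,1.0238,8)
E
```

```text
21.8 [573.1 -98.1 106.2] [ 3.1411e+00 -2.0000e-04  1.0238e+00] F [ 0.6 -0.6 -7.9] q [-0.17  0.43  1.83  0.    0.88  0.37] 0.43
21.9 [573.7 -98.3 106.7] [ 3.1395e+00 -8.0000e-04  1.0238e+00] F [ 0.2  0.2 -6.4] q [-0.17  0.43  1.83 -0.    0.88  0.37] 0.423
21.9 [573.7 -98.3 106.7] [ 3.1395e+00 -8.0000e-04  1.0238e+00] F [ 0.2  0.2 -6.4] q [-0.17  0.43  1.83 -0.    0.88  0.37] 0.423
-2.48 -0.43 -0.04 0 0 0.000 1; -2.48 -0.43 -0.04 0 0 0.000 1; -2.48 -0.43 -0.04 0 0 0.000 1; -2.48 -0.43 -0.04 0 0 0.000 1; -2.48 -0.43 -0.04 0 0 0.000 1; -2.48 -0.43 -0.04 0 0 0.000 1; -2.48 -0.43 -0.04 0 0 0.000 1; -2.48 -0.43 -0.04 0 0 0.000 1
```

View pics/p11.png

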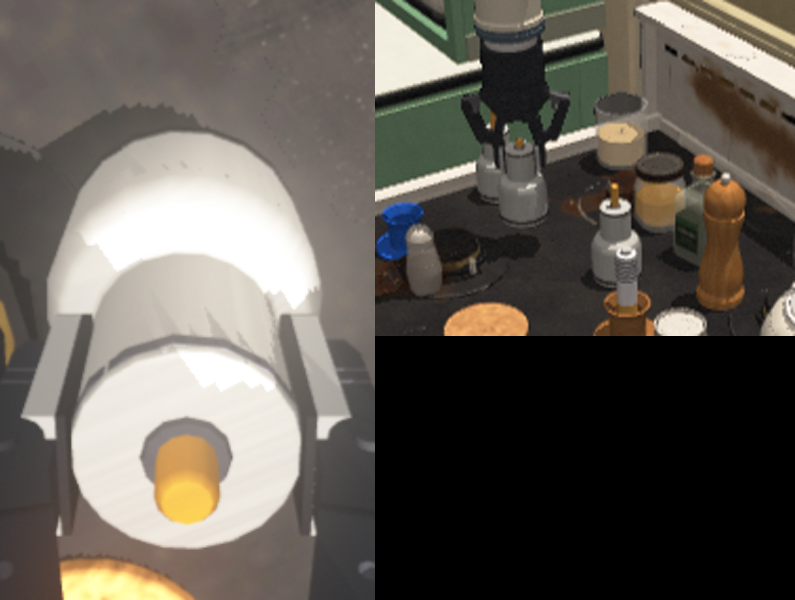

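Emit:
jog_arm(
  increments="-0.8 -0.1 0 0 0 0 -1; -2 -0.4 0 0 0 0 -1; -3.2 -0.5 0 0 0 0 -1; -3.8 -0.7 0 0 0 0 -1; -3.8 -0.7 0 0 0 0 -1; -3.2 -0.5 0 0 0 0 -1; -2 -0.4 0 0 0 0 -1; -1 -0.1 0 0 0 0 -1",
)

```text
clock: 22.7
eef_pos: [438.7, -250.7, 104.9]
tcp_rot: [-3.14, 0.0, 1.022]
contact_force: [0.4, 0.0, -7.1]
opening: 0.428
```

```bash
python3 - <<'E'
from h import *
r.grab_frame('side')
w=cam('wrist'); st(); f=r.grab_frame('wrist'); cv2.imwrite('pics/w12.png',f[:,:,::-1]); f=r.grab_frame('top'); cv2.imwrite('pics/t12.png',cv2.resize(f[190:330,130:410,::-1],None,fx=2.85,fy=2.85,interpolation=cv2.INTER_CUBIC))
p=r.sense()['eef_pos']; R=rot()
for z in (p[2]+34,): 
  C=np.array([p[0],p[1],z]); print('flat centre',proj(w,C),[proj(w,C+a*19) for a in (R[:,0],-R[:,0],R[:,1],-R[:,1])])
C=np.array([441,-249.6,10.]); print('trivet',[proj(w,C+50*a) for a in (R[:,0],-R[:,0],R[:,1],-R[:,1])])
plan(441,-249.6,110,1.0238,1)
E
```

```text
22.75 [ 438.8 -251.1  105. ] [-3.1405e+00  8.0000e-04  1.0224e+00] F [-0.4  0.3 -7.5] q [-0.52  0.34  1.99 -0.    0.81  0.03] 0.425
flat centre [321.67073726 378.6612771 ] [array([321.76833395, 322.20032781]), array([321.58191399, 430.04668299]), array([385.20101732, 378.7124256 ]), array([258.18326297, 378.61016305])]
trivet [array([321.25740699, 154.85477424]), array([321.07125481, 317.68602379]), array([406.65454685, 241.4328301 ]), array([235.73983207, 241.41969108])]
0.03 0.02 -0.48 0 0 -0.001 1
```

View pics/w12.png

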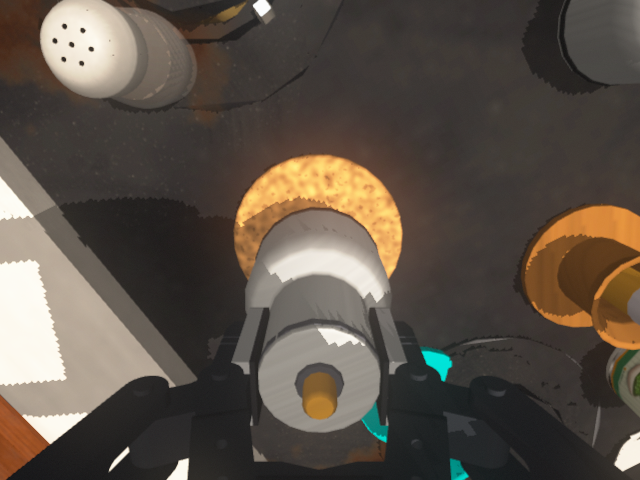

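View pics/t12.png

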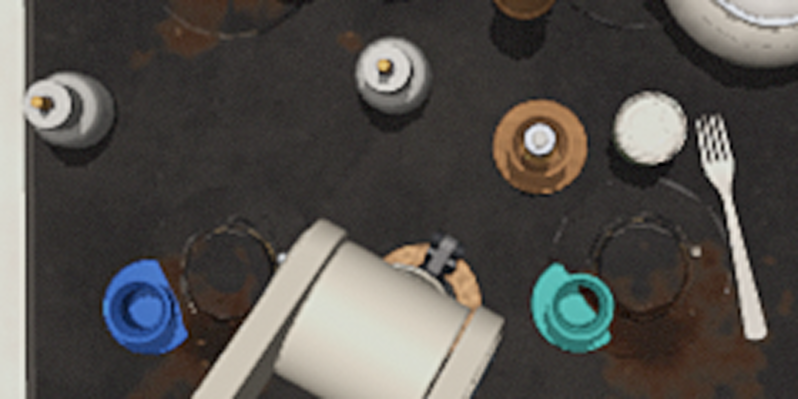

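Emit:
jog_arm(
  increments="0 0 0.3 0 0 0 -1; 0 0 0.5 0 0 0 -1; 0 0 0.5 0 0 0 -1; 0 0 0.5 0 0 0 -1; 0 0 0.3 0 0 0 -1; 0 0 0.2 0 0 0 -1; 0 0 0.1 0 0 0 -1; 0 0 0.1 0 0 0 -1",
)

```text
clock: 23.65
eef_pos: [440.9, -249.6, 80.3]
tcp_rot: [3.141, 0.0, 1.024]
contact_force: [0.0, 0.3, -7.2]
opening: 0.427
```

```bash
python3 - <<'E'
from h import *
st(); plan(441,-249.6,76,1.0238,1)
E
```

```text
23.65 [ 440.9 -249.6   80.3] [3.1415 0.     1.0237] F [ 0.   0.3 -7.2] q [-0.52  0.38  2.01 -0.    0.76  0.03] 0.427
0.00 0.01 0.43 0 0 -0.000 1
```

Emit:
jog_arm(
  increments="0 0 0.1 0 0 0 -1; 0 0 0.1 0 0 0 -1; 0 0 0.1 0 0 0 -1; 0 0 0.1 0 0 0 -1; 0 0 0 0 0 0 -1; 0 0 0 0 0 0 -1; 0 0 0 0 0 0 -1; 0 0 0 0 0 0 -1",
)

```text
clock: 24.45
eef_pos: [440.9, -249.5, 76.3]
tcp_rot: [3.142, 0.0, 1.024]
contact_force: [0.2, -0.8, -7.5]
opening: 0.425
```

Emit:
jog_arm(
  increments="0 0 0.05 0 0 0 -1; 0 0 0.05 0 0 0 -1; 0 0 0.05 0 0 0 -1; 0 0 0 0 0 0 -1; 0 0 0 0 0 0 -1; 0 0 0 0 0 0 -1; 0 0 0 0 0 0 -1; 0 0 0 0 0 0 -1",
)

```text
clock: 25.25
eef_pos: [441.0, -249.6, 76.0]
tcp_rot: [3.141, -0.0, 1.024]
contact_force: [-6.1, 2.5, 11.9]
opening: 0.427
```

Emit:
jog_arm(
  increments="0 0 -0.1 0 0 0 -1; 0 0 0 0 0 0 -0.1; 0 0 0 0 0 0 0; 0 0 0 0 0 0 0.2; 0 0 0 0 0 0 0.4; 0 0 0 0 0 0 0.6; 0 0 0 0 0 0 0.6; 0 0 -0.5 0 0 0 0.6",
)

```text
clock: 26.05
eef_pos: [440.5, -249.3, 80.5]
tcp_rot: [-3.141, 0.0, 1.024]
contact_force: [0.6, -0.2, -0.1]
opening: 0.802
```

Emit:
jog_arm(
  increments="0 0 -1 0 0 0 0.6; 0 0 -2 0 0 0 0.6; 0 0 -2.5 0 0 0 0.6; 0 0 -2.5 0 0 0 0.6; 0 0 -2.5 0 0 0 0.6; 0 0 -2 0 0 0 0.6; 0 0 -1 0 0 0 0.6; 0 0 -0.5 0 0 0 0.6",
)

```text
clock: 26.85
eef_pos: [441.2, -249.7, 222.1]
tcp_rot: [3.14, -0.0, 1.024]
contact_force: [-0.6, -0.1, -0.3]
opening: 0.8
```

```bash
python3 - <<'E'
from h import *
st(); w=cam('wrist'); f=r.grab_frame('wrist'); cv2.imwrite('pics/w13.png',f[:,:,::-1]); f=r.grab_frame('side'); cv2.imwrite('pics/s13.png',cv2.resize(f[130:330,170:430,::-1],None,fx=3,fy=3,interpolation=cv2.INTER_CUBIC)); st()
print(proj(w,(441,-249.6,110)),proj(w,(441,-249.6,10)))
E
```

```text
26.85 [ 441.2 -249.7  222.1] [ 3.1397 -0.      1.0238] F [-0.6 -0.1 -0.3] q [-0.52  0.18  1.89 -0.    1.07  0.03] 0.8
26.95 [ 440.9 -249.6  221.1] [3.141  0.     1.0238] F [-0.3  0.5  0.1] q [-0.52  0.18  1.89 -0.    1.07  0.03] 0.797
[318.40785107 236.68303751] [318.43933236 200.76055891]
```

View pics/w13.png

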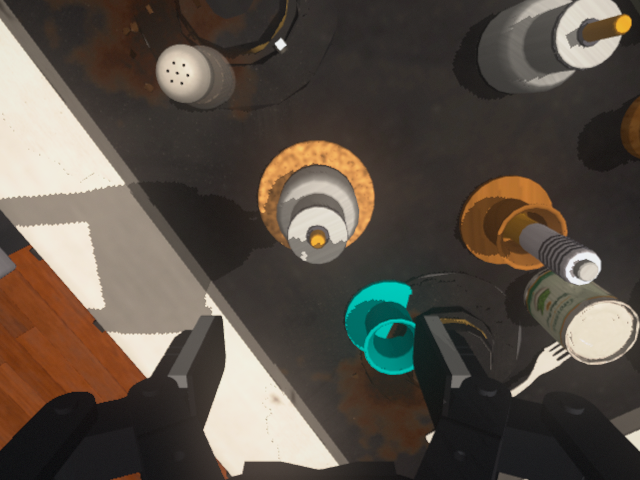

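View pics/s13.png

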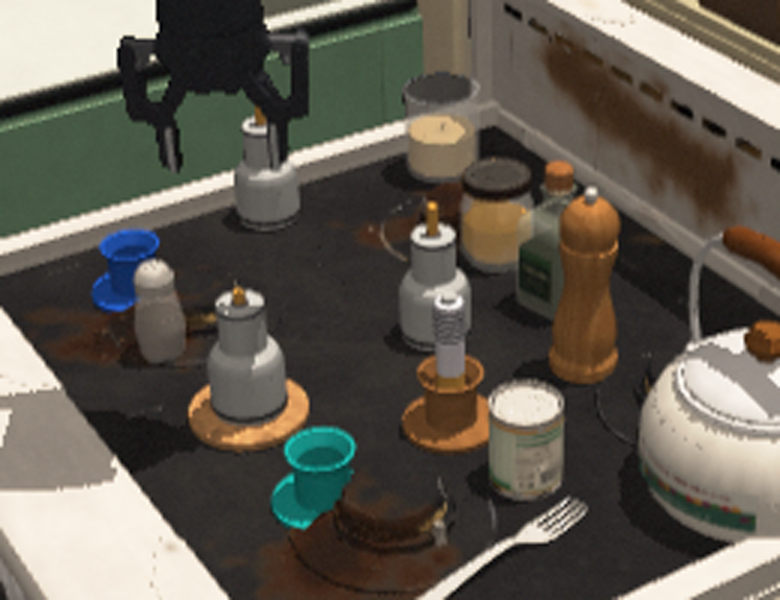

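```bash
python3 -c "
from rig import r
print(r.sign_off())"
```

```text
the job is handed in; nothing more can be done
None
```

The job is done and handed in at about 27 s of the 72 s allowed. The low canister is standing on the cork trivet, and the gauge is back in the wooden holder.

- **Readings:** I pressed the gauge fully home on two canisters, confirmed both times by a firm stop at 21–25 N. The one on the right (by the gauge) pushed the rod far out, with several dark rings showing, and its stem came back up, so it is full. The middle one barely raised the rod, and its stem stayed down after lifting, so it is the low one. The left canister didn't need testing and was not touched.
- **Final pictures:**
  - The gauge is upright in its holder.
  - The low canister is upright on the trivet, centred to within about 1–2 mm.
  - The two full canisters are still standing where they were.
  - Every other object in view looks undisturbed.
- **Disagreements:** The cameras differed from each other by 1–3 mm, about the stated calibration error. I judged the rod from its rings and did not measure it in millimetres.

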